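# Tighten the strainer basket's clamp

### The job

Two identical clamps stand on the sink ledge; one has the strainer basket's flat tab in its jaw. On that clamp, turn the knob clockwise until the foot touches the tab (the knob's bar then lies in line with the clamp's arm), then give it one eighth of a turn more without overtightening it, and let go. Leave the basket where it stands and the other clamp's knob as it is.

Things in the scene. Friction and masses are not known exactly. Their poses are not given: they have to be found in the camera images.
- knob (a joint): Angle (rad) of the bar knob on the clamp that holds the basket's tab; vertical axis, grows clockwise seen from above. 0: bar in line with the clamp's arm, foot just touching the tab; negative: slack (starts -0.65 to -0.25); an eighth of a turn past the touch is +0.785. Stops at -0.9 and 2.2. Friction of 0.15 N m holds it where left; a little stiffer past the touch. 1 mm of screw per rad.
- knob_grip (a point): Point on that knob's axis in its bar, 90 mm above the ledge. Plain aluminium bar 56 long, 14 wide, 28 high (74 to 102 mm above the ledge), on a 22 mm hub on the dark arm (105 x 26, top at 60 mm). Turns with the knob: x along the bar, y across it, z up. The fixed clamp's place and yaw vary; the arm points away from the robot within 0.6 rad. All else of clamp and basket is under 66 mm.
- basket: Perforated steel strainer basket, 96 mm across the rim, 68 mm across the foot, 60 mm high, 0.25 kg, loose on the clamp's 4 mm base plate. Origin: centre of its underside, z up. A flat tab 30 mm wide, 4 mm thick runs along -x from its foot into the clamp's jaw, ending 102 mm from the origin; the knob's axis is about 90 mm along -x.
- spare_tip (a point): End of the bar of the other clamp's knob, on the bar's mid line, 28 mm from that knob's axis, 90 mm above the ledge. That clamp is the same, but its jaw and base plate are empty; it may be the left or the right one. Not to be turned.
Mind the look-alikes: they are no part of the job. Leave any orange look-alike of the basket alone.

How it is judged:
On the way:
1. the knob has been turned until the foot touches the tab (value of joint knob above -0.02 rad).
At the end, for the whole second after the job is handed in: The basket's clamp knob rests one eighth of a turn (0.785 rad, within 0.2 rad) past the touch, and the basket stands still within 15 mm of where it was (value of joint knob between 0.585 and 0.985 rad and velocity of joint knob between -0.05 and 0.05 rad/s and distance of basket from where it was at the start of the episode below 0.015 m and linear speed of basket below 0.02 m/s).
It fails at once if the other clamp's knob was turned (its bar end moved over 8 mm) (distance of spare_tip from where it was at the start of the episode above 0.008 m).
It fails at once if the knob was overtightened (more than 0.35 rad beyond the eighth of a turn) (value of joint knob above 1.135 rad).
It also fails if it takes over 29 s, if anything falls off the work surface, if the arm or the gripper's body presses on something with over 40 N, if the wrist force passes 120 N, or if a joint passes its speed limit or range.

### The arm

A 6-joint arm with a two-finger parallel gripper is mounted at the origin on the work surface. World frame = base frame: x ahead of the robot, y to its left, z up, the work surface at z = 0. Lengths are in m, angles in rad, forces in N, time in s.
With the tool pointing down it reaches from about 0.4 to 0.925 m from the base axis. Payload 12.5 kg.
Tool frame: the origin (TCP) lies at the very end of the fingers, on their centre line; the grasp point (between the pads) lies 19 mm behind it; z points along the fingers, x is the direction in which the jaws open and shut, and the axes are right-handed (so a half turn about z gives the same grasp; the last joint's range is limited). The gripper opens to 95 mm and grips with 3 to 60 N. Pads are 20 mm wide; open, the fingers measure 119 mm over their backs; the gripper's body (75 mm by 180 mm) begins 59 mm behind the grasp point.
Start: joints at [1.096, 0.491, 1.559, -0, 1.092, -0.106], TCP at [0.225, 0.583, 0.215] pointing down, gripper open.
Joint ranges: [-3.1, 3.1], [-0.84, 2.19], [0.05, 2.79], [-1.13, 4.28], [0.06, 2.93], [-2.69, 2.69]. Speed limits (rad/s): [2.22, 2.22, 2.79, 3.14, 3.14, 3.14].

### API

Orientations are given as a unit quaternion [w, x, y, z].
In Python, from plant import monitor, optics, job, look_for, mark_of gives the robot as it stands. The module is installed in compiled form; this text tells all that it offers.
- The arm moves only by the tool send_rows, never from a script. Its argument "increments" is a list of rows, each a list of 7 numbers: the shift along the tool's x, y, z in m, then the turn, a rotation vector about the tool's x, y, z in degrees, then the closure in counts, from 0 (fully open) to 255 (shut). A call has 1 to 10 rows; each row is the pose to reach, as a shift and turn from the pose commanded when the call began, along the tool's axes at that moment; what a row does not reach only later rows make up. A row lasts 1/8 s, in which the tool goes at most 62.5 mm and 10.7 degrees, less where a joint would pass 70% of its speed; a pose out of reach is approached as far as the arm can. A call with a gripper value outside its range is refused whole. The fingers move at their own pace and stop on an object; the grip force is fixed at half the most. Time passes only in rows, so rows that repeat a pose let the fingers close. It gives the time, the measured TCP pose, the force and the opening at its end, in the units of the state.
- monitor.observe(): the state, without advancing time (a new reading comes with each control period).
- optics.snapshot(name): name is "side" or "top"; returns a dict with "pixels" (400x640x3 uint8, red, green, blue), "range_z" (400x640 float32, m along the optical axis (not along the pixel's ray), 0 where there is no reading), "K" (3x3 intrinsics, pixels), "k1" (the pictures are not rectified: a ray, as slopes to the right and down, at radius r is drawn at 1 + k1 r^2 times it, then the intrinsics apply), "rvec" (rotation vector, rad) and "tvec" (3), from world to camera coordinates, as OpenCV has them. Camera axes: x right, y down, z forward; pixel columns grow to the right and rows downward; lengths in m; the calibration is good to about 2 mm. A picture is of the moment at which its call begins.
- job.finish_job(): hands the job in, once; it reports no verdict.
Trained networks look in a picture, given as the dict that the camera call returned (one of the last four; its "shot" number tells which), for a name from the list of things; names that differ only in an ending like _2 or _b are one class to them, and where a whole thing is asked for, a point or a joint stands for the part that bears it (a point fixed in the world has none). Each returns a list of dicts, best first, with "confidence" (0 to 1); they miss things now and then, are a little off and sometimes report something else, mostly with a low value. They report only what shows in the picture. A call takes as long as a camera call. They do not tell look-alikes from the thing itself.
- look_for(picture, query): "rect" ([left, top, right, bottom] in pixels, round what is visible of it).
- mark_of(picture, query): "xy" ([column, row] in pixels: a listed point, or the origin of a listed thing).
The state is a dict: "clock": time; "q": joint angles; "joint_vel": joint speeds; "joint_torque": joint torques, N m; "ee_pos": TCP position; "eef_rot": TCP orientation; "force": force on the tool from outside, world axes, zero at the start; "wrist_torque": the same for the moment, N m; "finger_gap": finger opening in m.
Only numpy, scipy, OpenCV 4.12 (cv2) and the standard library are available. Lean on these libraries where they do the work, as an engineer would, in place of code of your own. Each camera call takes 0.05 s, during which the arm holds its last target. There are 200 camera calls.

## Working session

There is one attempt and no reset: what is moved stays moved. The work goes in short steps, Python scripts to look and compute and a tool call to move; the robot and the scene stay as the last step left them, time stands still between calls to the robot, and variables do not carry over. Pictures are saved under pics/ and viewed, about 8 in all and at most 12, crops included, and the job is handed in when it is done.

Besides the shell and the picture viewer there is one more tool, called after ">>>" as name([rows], argument=value, ...), one row to a line, values as JSON. send_rows: Moves the arm, as the interface text tells. Its arguments: {"type":"object","properties":{"increments":{"type":"array","items":{"type":"array","items":{"type":"number"}}}},"required":["increments"]}

```bash
mkdir -p pics; cat > h.py <<'E'
import numpy as np, cv2
from plant import monitor, optics, job, look_for, mark_of
from scipy.spatial.transform import Rotation as R
def cloud(p):
    h,w=p["range_z"].shape; v,u=np.mgrid[:h,:w]
    return pix(p,u.ravel(),v.ravel(),p["range_z"].ravel()).reshape(h,w,3)
def pix(p,u,v,z):
    d=np.array([p["k1"],0,0,0,0],float)
    n=cv2.undistortPoints(np.stack([u,v],-1).astype(np.float64).reshape(-1,1,2),np.array(p["K"]),d)[:,0]
    c=np.c_[n*np.ravel(z)[:,None],np.ravel(z)]
    M=cv2.Rodrigues(np.array(p["rvec"],float))[0]
    return (c-np.ravel(p["tvec"]))@M
def save(p,name,crop=None,s=1):
    im=p["pixels"][...,::-1]
    if crop: l,t,r,b=crop; im=im[t:b,l:r]
    cv2.imwrite("pics/"+name,cv2.resize(im,None,fx=s,fy=s,interpolation=cv2.INTER_CUBIC))
E
python3 - <<'E'
from h import *
for n in("top","side"):
    p=optics.snapshot(n); save(p,n+"0.png")
    for q in("knob","basket"): print(n,q,[(np.round(r["rect"]),round(r["confidence"],2)) for r in look_for(p,q)])
    for q in("knob_grip","basket","spare_tip"):
        print(n,q,[(np.round(r["xy"],1),round(r["confidence"],2)) for r in mark_of(p,q)])
    print(p["K"],p["k1"],p["rvec"],p["tvec"])
s=monitor.observe();print(s)
E
```

```text
top knob [(array([345., 222., 356., 243.]), 0.71)]
top basket [(array([422., 146., 465., 198.]), 0.95), (array([349., 182., 384., 230.]), 0.92), (array([254., 179., 309., 214.]), 0.82)]
top knob_grip [(array([351.1, 235.5]), 0.58)]
top basket [(array([288.7, 200.7]), 0.89), (array([439.1, 180.3]), 0.75), (array([361.1, 202.1]), 0.73), (array([199. , 196.2]), 0.45)]
top spare_tip [(array([197.8, 194.5]), 0.46)]
[[520.17305494   0.         327.24013428]
 [  0.         520.17305494 204.70883837]
 [  0.           0.           1.        ]] -0.15664438011352164 [ 2.18166552 -2.16530444  0.10379832] [-0.12541963  0.564803    1.35939287]
side knob [(array([288., 222., 320., 242.]), 0.79)]
side basket [(array([303., 224., 371., 271.]), 0.98), (array([313., 158., 350., 199.]), 0.95), (array([389., 312., 458., 371.]), 0.67)]
side knob_grip [(array([305.6, 232.2]), 0.75)]
side basket [(array([348.8, 256.4]), 0.85), (array([411.2, 349.7]), 0.55)]
side spare_tip [(array([312.2, 101.3]), 0.78)]
[[400.95123984   0.         318.66299522]
 [  0.         400.95123984 202.3827518 ]
 [  0.           0.           1.        ]] 0.006797424642687344 [ 2.46292378 -0.29720222  0.07917899] [-0.5439122   0.0642123   0.91319486]
{'clock': 0.6, 'q': array([ 1.09641236e+00,  4.90871269e-01,  1.55891057e+00, -1.87467852e-05,
        1.09170405e+00, -1.05606263e-01]), 'joint_vel': array([-0.00024939, -0.00178794,  0.00052129,  0.00078472,  0.0001166 ,
       -0.00046751]), 'joint_torque': array([-1.24815717e-03, -6.12213349e+01, -2.58355236e+01,  6.92839595e-02,
        4.45906597e-02, -8.77040861e-06]), 'ee_pos': array([0.22528857, 0.58299458, 0.21467516]), 'eef_rot': array([-1.80602561e-05,  8.24762849e-01,  5.65478771e-01,  5.09213450e-05]), 'force': array([ 0.4246473 , -0.43079781, -0.19232645]), 'wrist_torque': array([ 0.00740811,  0.01636773, -0.02680297]), 'finger_gap': 0.0951298756087142}
```

View pics/top0.png

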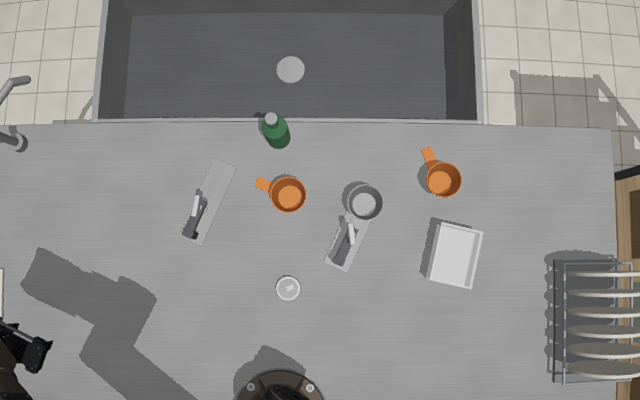

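View pics/side0.png

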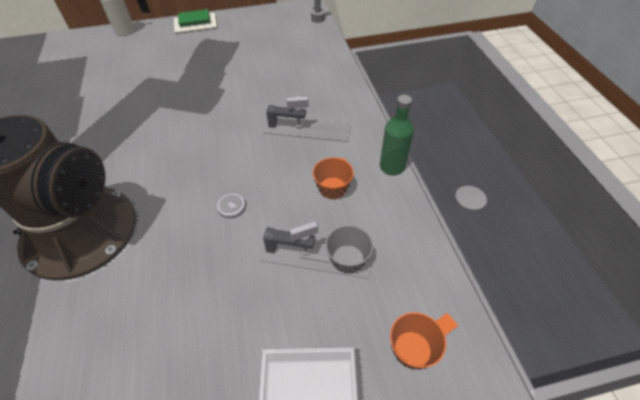

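Top view: the grey steel basket is at (365,203) and its clamp at (345,240), with the knob bar near (351,234). The empty clamp is at (200,205), and its knob at about (195,203) is the spare. The orange look-alikes are at (288,195) and (441,180). The right clamp fits because the grey basket stands on its plate. Next I measure it and confirm in a crop.

```bash
python3 - <<'E'
from h import *
def bar(P,c,lo,hi,rad=.06):
    P=P.reshape(-1,3); m=(P[:,2]>lo)&(P[:,2]<hi)&(np.hypot(*(P[:,:2]-c).T)<rad); return P[m]
for n,crop in(("top",(300,170,420,280)),("side",(240,200,400,290))):
    p=optics.snapshot(n); C=cloud(p); save(p,n+"c.png",crop,5)
    r=mark_of(p,"knob_grip")
    u,v=np.round(r[0]["xy"]).astype(int)
    # intersect ray with z=.09
    a=pix(p,np.array([u,u]),np.array([v,v]),np.array([.5,2.0])); t=(.09-a[0,2])/(a[1,2]-a[0,2]); g=a[0]+t*(a[1]-a[0])
    print(n,"grip ray z=.09",g.round(4))
    P=bar(C,g[:2],.085,.125,.07)
    print(len(P),P[:,2].min() if len(P) else 0,np.percentile(P[:,2],[10,50,90]).round(4))
    T=P[P[:,2]>np.percentile(P[:,2],90)-.006] 
    rc=cv2.minAreaRect((T[:,:2]*1000).astype(np.float32)); print("top rect",rc,T.mean(0).round(4))
    A=bar(C,g[:2],.045,.068,.13)
    print("arm+basket pts",len(A))
    for lo,hi in((.055,.064),):
        A=bar(C,g[:2],lo,hi,.16); 
        col=None
    np.save(n+".npy",C)
    m=(np.abs(C[...,2]-.06)<.005)&(np.hypot(C[...,0]-g[0],C[...,1]-g[1])<.12)
    dark=m&(p["pixels"].max(-1)<90)
    D=C[dark]; print("dark arm",len(D)); 
    if len(D)>5: print(cv2.minAreaRect((D[:,:2]*1000).astype(np.float32)),D.mean(0).round(4))
    m=(C[...,2]>.02)&(C[...,2]<.066)&(np.hypot(C[...,0]-g[0],C[...,1]-g[1])<.2)&~(p["pixels"].max(-1)<90)
    nz=C[(C[...,2]>.05)&(C[...,2]<.066)&(np.hypot(C[...,0]-g[0],C[...,1]-g[1])<.16)&(p["pixels"].max(-1)>=90)&(np.ptp(p["pixels"].astype(int),axis=-1)<25)]
    print("rim",cv2.minEnclosingCircle((nz[:,:2]*1000).astype(np.float32)),len(nz))
E
```

```text
top grip ray z=.09 [ 0.4806 -0.1793  0.09  ]
129 0.08566970847102517 [0.0982 0.1025 0.1064]
top rect ((486.5401306152344, -182.50437927246094), (53.874305725097656, 13.333429336547852), 7.437882900238037) [ 0.4856 -0.1827  0.1039]
arm+basket pts 518
dark arm 36
((504.6056823730469, -186.4173583984375), (40.40114212036133, 188.13766479492188), 47.004310607910156) [ 0.4819 -0.1791  0.059 ]
rim ((511.47479248046875, -193.04965209960938), 112.14215087890625) 483
side grip ray z=.09 [ 0.491  -0.1841  0.09  ]
284 0.08501331233409289 [0.089  0.1005 0.1029]
top rect ((485.6897277832031, -184.1912384033203), (55.3632926940918, 14.710920333862305), 8.229044914245605) [ 0.4851 -0.1856  0.1014]
arm+basket pts 1185
dark arm 185
((497.50933837890625, -199.76580810546875), (46.5598030090332, 191.7021484375), 55.581153869628906) [ 0.4679 -0.1873  0.059 ]
rim ((508.6758728027344, -197.92623901367188), 111.8193359375) 754
```

View pics/topc.png

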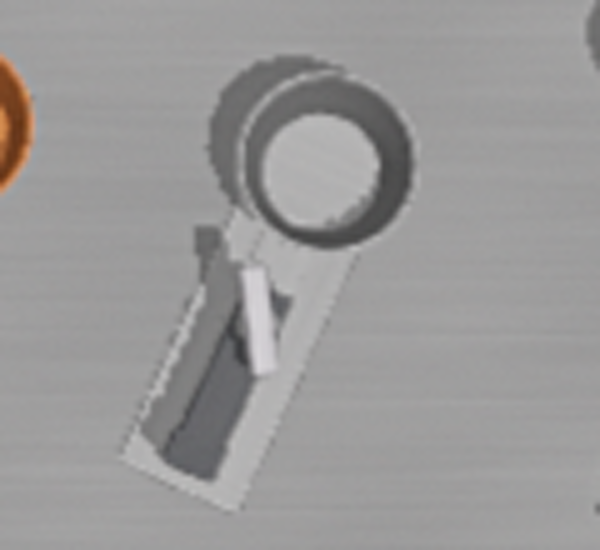

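```bash
python3 - <<'E'
from h import *
k=np.array([.486,-.1835])
for n in("top","side"):
    p=optics.snapshot(n); C=cloud(p); px=p["pixels"].astype(int)
    d=C[...,:2]-k
    rad=np.hypot(d[...,0],d[...,1])
    grey=np.ptp(px,axis=-1)<25
    rim=(C[...,2]>.056)&(C[...,2]<.064)&grey&(px.max(-1)>60)&(rad>.045)&(rad<.15)&(d[...,0]>0.01)
    Q=C[rim][:,:2]
    from scipy.optimize import least_squares
    f=least_squares(lambda c:np.hypot(*(Q-c).T)-.047,[.57,-.215],loss="soft_l1",f_scale=.002)
    c=f.x; print(n,"basket",c.round(4),len(Q),"dist",np.hypot(*(c-k)),"yaw",np.degrees(np.arctan2(*(c-k)[::-1])), "resid",np.median(abs(f.fun)))
    # arm: points at z .05-.063, dark, within behind
    arm=(C[...,2]>.05)&(C[...,2]<.064)&(rad<.09)&(d[...,0]<0.02)&(px.max(-1)<95)
    A=C[arm][:,:2]
    if len(A)>8:
        r=cv2.minAreaRect((A*1000).astype(np.float32)); vx=cv2.fitLine((A*1000).astype(np.float32),cv2.DIST_HUBER,0,.01,.01).ravel(); print("arm",len(A),r,np.degrees(np.arctan2(vx[1],vx[0])),vx)
E
```

```text
top basket [ 0.5691 -0.2195] 123 dist 0.0905918124412276 yaw -23.433592877735503 resid 0.002247880697340915
arm 42 ((453.4032287597656, -162.1829833984375), (17.343515396118164, 83.10169982910156), 63.76751708984375) -28.915163 [   0.8753366    -0.48351404  457.89502    -157.6072    ]
side basket [ 0.5686 -0.2232] 247 dist 0.09159697018676696 yaw -25.668530189586054 resid 0.0020126379410280656
arm 323 ((456.4203186035156, -173.70809936523438), (25.742420196533203, 102.22357940673828), 66.82456970214844) -21.564005 [ 9.3000758e-01 -3.6754039e-01  4.5262125e+02 -1.8104504e+02]
```

```bash
cat >> h.py <<'E'
def delta(target,yaw_deg):
    s=monitor.observe(); T=R.from_quat(np.roll(s["eef_rot"],-1))
    G=R.from_euler("z",yaw_deg,degrees=True)*R.from_euler("x",180,degrees=True)
    print("shift mm",(T.inv().apply(np.array(target)-s["ee_pos"])*1000).round(1),"turn",(T.inv()*G).as_rotvec(degrees=True).round(2),
     "t",round(s["clock"],2),"pos",s["ee_pos"].round(4),"yaw",T.as_euler("ZYX",degrees=True).round(1),"F",s["force"].round(1),"gap",round(s["finger_gap"],4),"q6",s["q"][5].round(2))
E
python3 - <<'E'
from h import *
delta([.48,.25,.20],85)
delta([.486,-.1835,.17],98)
p=optics.snapshot("top")
def ray(u,v,z):
    a=pix(p,np.array([u,u]),np.array([v,v]),np.array([.5,2.])); t=(z-a[0,2])/(a[1,2]-a[0,2]); return a[0]+t*(a[1]-a[0])
for e in(((347.4,272),(372,221)),((324.4,261.4),(340,228))):
    a,b=[ray(*x,.004) for x in e]; print(a.round(3),b.round(3),np.degrees(np.arctan2(b[1]-a[1],b[0]-a[0])))
E
```

```text
shift mm [-218.8  357.6   14.7] turn [  0.    -0.   -16.13] t 0.9 pos [0.2253 0.583  0.2147] yaw [  68.9   -0.  -180. ] F [0.6 0.8 0.1] gap 0.0952 q6 -0.11
shift mm [-621.   519.5   44.6] turn [  0.    -0.   -29.13] t 0.9 pos [0.2253 0.583  0.2147] yaw [  68.9   -0.  -180. ] F [0.6 0.8 0.1] gap 0.0952 q6 -0.11
[ 0.387 -0.177  0.004] [ 0.525 -0.243  0.004] -25.59342664036545
[ 0.415 -0.115  0.004] [ 0.505 -0.156  0.004] -24.66316562745584
```

>>> send_rows([
  [-0.219,0.358,0.015,0,0,-16,0],
  [-0.219,0.358,0.015,0,0,-16,0],
  [-0.219,0.358,0.015,0,0,-16,0],
  [-0.219,0.358,0.015,0,0,-16,0],
  [-0.219,0.358,0.015,0,0,-16,0],
  [-0.219,0.358,0.015,0,0,-16,0],
  [-0.621,0.52,0.045,0,0,-29,0],
  [-0.621,0.52,0.045,0,0,-29,0],
  [-0.621,0.52,0.045,0,0,-29,0],
  [-0.621,0.52,0.045,0,0,-29,0],
])

```text
clock: 2.2
ee_pos: [0.4701, 0.0415, 0.1851]
eef_rot: [0.0, 0.657, 0.754, 0.0]
force: [1.8, 0.5, 0.3]
finger_gap: 0.0954
```

```bash
python3 -c "
from h import *
delta([.486,-.1835,.15],98)"
```

```text
shift mm [-225.   -15.1   35.1] turn [ 0.05  0.01 -0.12] t 2.2 pos [0.4701 0.0415 0.1851] yaw [ 97.9   0.  179.9] F [1.8 0.5 0.3] gap 0.0954 q6 -1.76
```

>>> send_rows([
  [-0.06,-0.005,0.02,0,0,0,0],
  [-0.12,-0.01,0.03,0,0,0,0],
  [-0.18,-0.013,0.035,0,0,0,0],
  [-0.215,-0.015,0.035,0,0,0,0],
  [-0.215,-0.015,0.035,0,0,0,0],
  [-0.215,-0.015,0.035,0,0,0,0],
])

```text
clock: 2.95
ee_pos: [0.4844, -0.1711, 0.1499]
eef_rot: [-0.0, 0.657, 0.754, 0.0]
force: [-0.3, -0.2, 1.2]
finger_gap: 0.0951
```

```bash
python3 - <<'E'
from h import *
p=optics.snapshot("side"); save(p,"side_above.png",(220,120,420,280),4)
delta([.486,-.1835,.071],98)
E
```

```text
shift mm [-12.9  -0.2  78.9] turn [-0.01 -0.02 -0.09] t 3.0 pos [ 0.4845 -0.1707  0.1499] yaw [  97.9   -0.  -180. ] F [-0.2  0.3 -0.1] gap 0.0949 q6 -2.18
```

View pics/side_above.png

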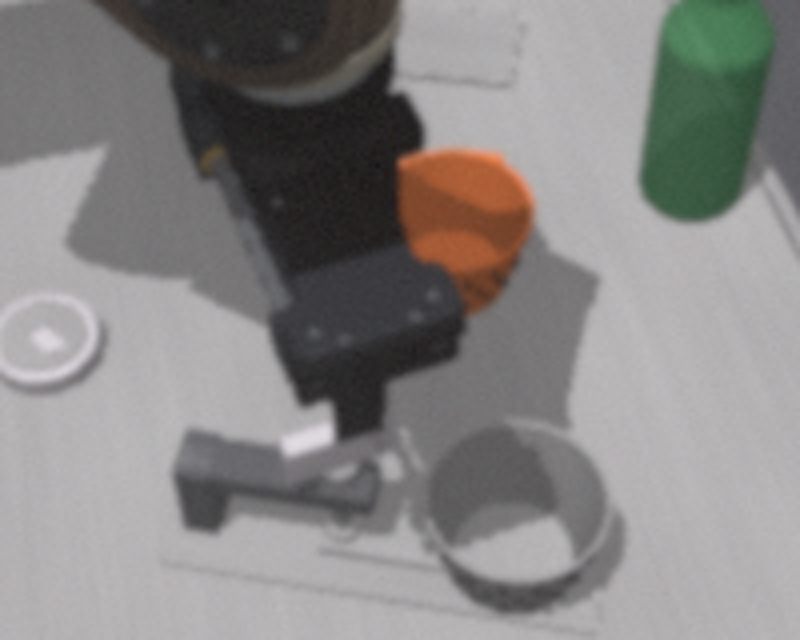

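The gripper is above the right clamp, with a finger on the sink side of the knob bar (crop ~(360,400)). The grey basket and empty space around the bar are clear. Descending, then closing.

>>> send_rows([
  [-0.013,0,0.03,0,0,0,0],
  [-0.013,0,0.06,0,0,0,0],
  [-0.013,0,0.077,0,0,0,0],
  [-0.013,0,0.077,0,0,0,0],
  [-0.013,0,0.077,0,0,0,130],
  [-0.013,0,0.077,0,0,0,170],
  [-0.013,0,0.077,0,0,0,190],
  [-0.013,0,0.077,0,0,0,190],
])

```text
clock: 4.0
ee_pos: [0.4865, -0.1845, 0.0732]
eef_rot: [0.0, 0.657, 0.754, 0.0]
force: [0.1, 0.2, -0.4]
finger_gap: 0.0606
```

```bash
python3 -c "
from h import *
delta([.486,-.1835,.073],98)"
```

```text
shift mm [ 1.1 -0.3  0.2] turn [ 0.03  0.01 -0.14] t 4.0 pos [ 0.4865 -0.1845  0.0732] yaw [ 97.9   0.  180. ] F [ 0.1  0.2 -0.4] gap 0.0606 q6 -2.2
```

>>> send_rows([
  [0.001,0,0,0,0,0,255],
  [0.001,0,0,0,0,0,255],
  [0.001,0,0,0,0,0,255],
  [0.001,0,0,0,0,0,255],
  [0.001,0,0,0,0,0,255],
  [0.001,0,0,0,0,0,255],
  [0.001,0,0,0,0,0,255],
  [0.001,0,0,0,0,0,255],
])

```text
clock: 5.0
ee_pos: [0.486, -0.1826, 0.0738]
eef_rot: [-0.001, 0.657, 0.754, 0.0]
force: [-3.4, 7.9, 14.4]
finger_gap: 0.0137
```

```bash
python3 -c "
from h import *
delta([.486,-.1835,.073],98);print(monitor.observe()['wrist_torque'])"
```

```text
shift mm [-0.9 -0.1  0.8] turn [-0.01 -0.07 -0.14] t 5.0 pos [ 0.486  -0.1826  0.0738] yaw [ 9.79e+01 -1.00e-01 -1.80e+02] F [-3.4  7.9 14.4] gap 0.0137 q6 -2.2
[ 1.68927400e+00  5.44650076e-01 -4.75225295e-04]
```

>>> send_rows([
  [0.001,0,-0.001,0,0,5,255],
  [0.001,0,-0.001,0,0,12,255],
  [0.001,0,-0.001,0,0,20,255],
  [0.001,0,-0.001,0,0,28,255],
  [0.001,0,-0.001,0,0,34,255],
  [0.001,0,-0.001,0,0,34,255],
])

```text
clock: 5.75
ee_pos: [0.4858, -0.1826, 0.074]
eef_rot: [-0.0, 0.848, 0.529, -0.0]
force: [-3.1, -1.8, 6.0]
finger_gap: 0.0137
```

```bash
python3 - <<'E'
from h import *
delta([.486,-.1835,.073],28);print(monitor.observe()['wrist_torque'].round(2))
p=optics.snapshot("top"); save(p,"top_mid.png",(300,170,420,280),5)
E
```

```text
shift mm [-0.7  0.6  1. ] turn [-2.00e-02  2.00e-02  3.59e+01] t 5.75 pos [ 0.4858 -0.1826  0.074 ] yaw [  63.9    0.  -180. ] F [-3.1 -1.8  6. ] gap 0.0137 q6 -1.6
[-0.23  0.81 -0.11]
```

View pics/top_mid.png

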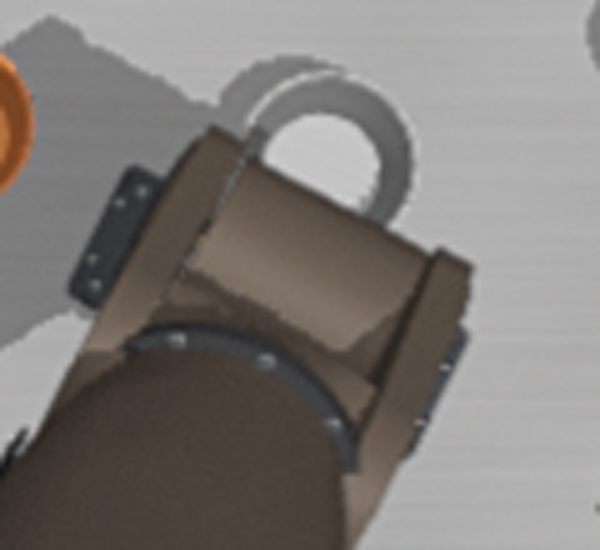

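The wrist hides the bar. The basket rim is unmoved at crop (330,160). The grip held (gap 13.7 mm), so I turn the rest.

>>> send_rows([
  [0,0,0,0,0,7,255],
  [0,0,0,0,0,14,255],
  [0,0,0,0,0,22,255],
  [0,0,0,0,0,30,255],
  [0,0,0,0,0,38,255],
  [0,0,0,0,0,44,255],
  [0,0,0,0,0,44,255],
  [0,0,0,0,0,44,255],
])

```text
clock: 6.8
ee_pos: [0.4857, -0.1827, 0.074]
eef_rot: [-0.0, 0.985, 0.174, -0.0]
force: [-4.9, -2.9, 5.6]
finger_gap: 0.0139
```

```bash
python3 - <<'E'
from h import *
delta([.486,-.1835,.073],20);print(monitor.observe()['wrist_torque'].round(2))
E
```

```text
shift mm [-0.   0.9  1. ] turn [-0.01  0.03  0.01] t 6.8 pos [ 0.4857 -0.1827  0.074 ] yaw [  20.    0. -180.] F [-4.9 -2.9  5.6] gap 0.0139 q6 -0.84
[-0.51  0.94 -0.07]
```

>>> send_rows([
  [0,0,0,0,0,0,120],
  [0,0,0,0,0,0,120],
  [0,0,0,0,0,0,120],
  [0,0,0,0,0,0,120],
  [0,0,-0.04,0,0,0,120],
  [0,0,-0.08,0,0,0,120],
  [0,0,-0.12,0,0,0,120],
  [-0.06,-0.03,-0.12,0,0,0,120],
  [-0.12,-0.06,-0.12,0,0,0,120],
  [-0.12,-0.06,-0.12,0,0,0,120],
])

```text
clock: 8.05
ee_pos: [0.35, -0.1658, 0.194]
eef_rot: [-0.0, 0.985, 0.172, -0.0]
force: [-0.1, 0.9, -1.2]
finger_gap: 0.0502
```

```bash
python3 - <<'E'
from h import *
k=np.array([.486,-.1835])
delta([.486,-.1835,.073],20)
for n,crop in(("top",(300,170,420,280)),("side",(220,160,420,310))):
    p=optics.snapshot(n); C=cloud(p); save(p,n+"_end.png",crop,4)
    m=(C[...,2]>.095)&(C[...,2]<.11)&(np.hypot(C[...,0]-k[0],C[...,1]-k[1])<.045)
    T=C[m]; print(n,len(T)); 
    if len(T)>8: print(cv2.minAreaRect((T[:,:2]*1000).astype(np.float32)))
E
```

```text
shift mm [122.   62.8 120.9] turn [-0.04  0.03 -0.17] t 8.05 pos [ 0.35   -0.1658  0.194 ] yaw [  19.8    0.  -180. ] F [-0.1  0.9 -1.2] gap 0.0502 q6 -0.96
top 123
((486.6084289550781, -183.06381225585938), (14.0261869430542, 54.929534912109375), 20.066577911376953)
side 190
((486.2464599609375, -184.91172790527344), (14.727008819580078, 56.68589782714844), 20.561283111572266)
```

View pics/side_end.png

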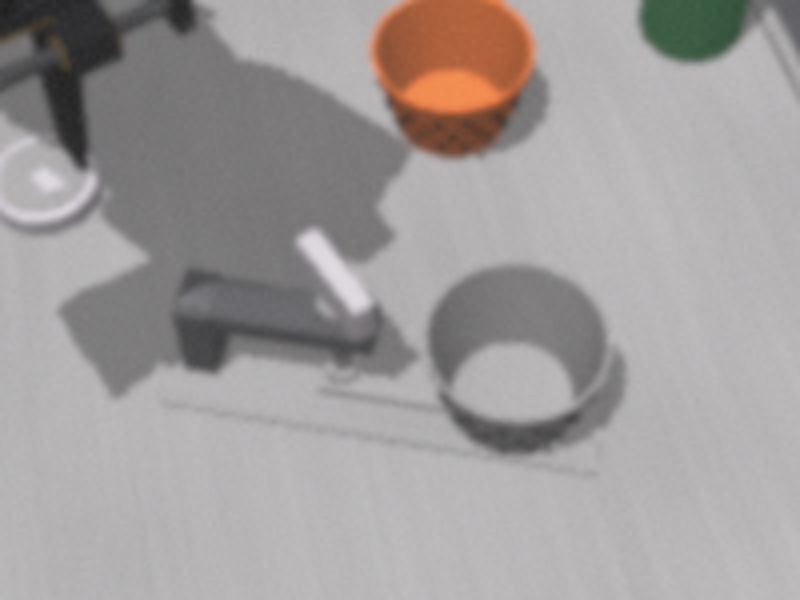

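View pics/top_end.png

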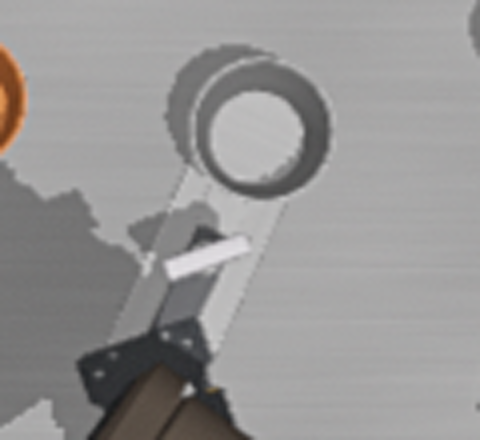

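The side and top crops show the bar free at (335,270) and (208,257), about 45° past the clamp's arm. The basket is where it was and the fingers are clear of it. Handing in.

```bash
python3 -c "
from h import *
print(job.finish_job())"
```

```text
the job is handed in; nothing more can be done
None
```

I gripped the bar knob of the clamp holding the grey steel basket, turned it about 78° clockwise, let go and backed away. I handed the job in at about 8 s on the robot's clock; no verdict is reported.

- **Knob angle:** both cameras put the bar at about -69.7° (-69.4° to -69.9°) in the world. The clamp's arm lies at about -25°. That leaves the knob about 0.78 rad past the touch, against the 0.785 wanted. The arm's direction is good to about 1–2° from the base-plate edges. Colour-based fits of the arm were rougher, at -22° to -29°.
- **Touch:** I worked out the touch point from the arm's direction. There was no clear jump in torque to confirm it.
- **Basket:** it looks unmoved in the crops from both cameras. I did not refit its position at the end.
- **Other clamp:** its knob was never approached, and I did not re-measure it.
- **Forces:** the highest wrist force I saw was about 17 N, just after the fingers closed.

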